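# Lay the standing cheese block down and push it home

### The job

The tall cheese block stands on its end on the white cutting board. Tip it over, without lifting it off the board, so that it falls lengthwise towards the metal stop at the end of the board; then push it along the board until its leading end (the one that was on top) rests squarely against the stop, ready for portioning. Leave the small butter piece on the board and the other cheeses around it where they are.

Things in the scene. Friction and masses are not known exactly. Their poses are not given: they have to be found in the camera images.
- board: White plastic cutting board, fixed to the deck, 270 mm long (its x) by 190 mm wide (its y); origin under its centre at deck level, z up, top surface at z = 18 mm. An aluminium stop bar 20 mm thick crosses the whole width at its +x end: bar's inner face at x = +115 mm, bar top 25 mm above the board's surface (z = 43 mm). The block stands at the other (-x) end in the half towards -y; the butter lies in the +y half.
- stop_face (a point): Point on the inner face of the stop bar, in line with the middle of the block's lane (board x = 115, y = -40, z = 30 mm); axes as the board's.
- block: Plain pale yellow cheese block, 105 mm long (its y) by 58 mm (its x) by 52 mm (its z), about 0.33 kg (varies), slides on the board with ordinary friction. At the start it stands on one 58 x 52 mm end, its y pointing up and its z pointing roughly (within about 0.12 rad) along the board's +x towards the stop. Origin in the middle of the 58 x 105 mm face at z = 0, the face away from the stop.
- block_center (a point): Centre of the block, axes as the block's; y is its long axis. At the start 52.5 mm above the board's surface.
- block_top (a point): Centre of the end of the block that is on top at the start (52.5 mm along +y from block_center), axes as the block's. It must end against the stop.
- butter: Small yellow butter piece, 63 x 45 x 22 mm, lying loose on the board beside the block's path; origin at the centre of its underside. Leave it.
- truffle: Loose pale round cheese with a piece cut out, 126 x 130 x 54 mm, on the deck left of the board; origin at the centre of its underside. Leave it.
- caciotta: Loose small round pale cheese, 101 x 97 x 46 mm, on the deck behind and left of the board; origin at the centre of its underside. Leave it.
- pear: Loose pear-shaped yellow cheese, 58 mm across and 73 mm tall, on the deck right of the board; origin at its foot. Leave it.
- wedge: Loose cheese wedge with a dark rind, 100 x 92 x 40 mm, on the deck right of the board; origin at its underside. Leave it.

How it is judged:
By the outcome, as a careful person would: the job done as asked, in the order asked, and still so for the second after the job is handed in, with the robot touching nothing.
It also fails if it takes over 40 s, if anything falls off the work surface, if the arm or the gripper's body presses on something with over 40 N, if the wrist force passes 120 N, or if a joint passes its speed limit or range.

### The arm

A 6-joint arm with a two-finger parallel gripper is mounted at the origin on a cart in front of the work surface, level with it; the furniture and walls round the work are solid. World frame = base frame: x ahead of the robot, y to its left, z up, the work surface at z = 0. Lengths are in m, angles in rad, forces in N, time in s.
With the tool pointing down it reaches from about 0.35 to 0.975 m from the base axis. Payload 4.9 kg.
Tool frame: the origin (TCP) lies at the very end of the fingers, on their centre line; the grasp point (between the pads) lies 19 mm behind it; z points along the fingers, x is the direction in which the jaws open and shut, and the axes are right-handed (so a half turn about z gives the same grasp; the last joint's range is limited). The gripper opens to 85 mm and grips with 20 to 120 N. Pads are 22 mm wide; open, the fingers measure 114 mm over their backs; the gripper's body (76 mm by 85 mm) begins 54 mm behind the grasp point. The pads swing forward as they close: fully open they stand 13 mm farther back than shut.
Start: joints at [-1.463, 0.053, 1.613, -0, 1.476, -0.119], TCP at [0.141, -0.609, 0.231] pointing down, gripper open.
Joint ranges: [-3.01, 3.01], [-1.01, 2.22], [0.06, 2.58], [-1.02, 4.17], [0.09, 2.62], [-3.14, 3.14]. Speed limits (rad/s): [2.57, 2.57, 3.14, 3.14, 3.14, 3.14].

### API

Orientations are given as a rotation vector (axis times angle).
In Python, from station import monitor, imaging, ticket gives the robot as it stands.
- The arm moves only by the tool step_arm, never from a script. Its argument "targets" is one flat list of numbers, 4 for each row, row after row: the shift along the tool's x, y, z in m, then the turn about the tool's z in rad. In form: [tx, ty, tz, roll, tx, ty, tz, roll, ...]. A call has 1 to 12 rows; each row is the pose to reach, as a shift and turn from the pose measured when the call began, along the tool's axes at that moment; what a row does not reach only later rows make up. A row lasts 1/12 s, in which the tool goes at most 41.7 mm and 7.16 degrees, less where a joint would pass 70% of its speed; a pose out of reach is approached as far as the arm can. A call with a gripper value outside its range is refused whole. "grip" is the finger opening in m, from 0 to 0.0854, set as the call begins (left out, the last holds). The fingers move at their own pace and stop on an object; "force" is the grip in N (left out, the last holds). Time passes only in rows, so rows that repeat a pose let the fingers close. It gives the time, the measured TCP pose, the force and the opening at its end, in the units of the state.
- monitor.get_obs(): the state, without advancing time (a new reading comes with each control period).
- imaging.get_image(name): name is "scene" or "side" or "wrist"; returns a dict with "color" (480x640x3 uint8, red, green, blue), "depth" (480x640 float32, m along the optical axis (not along the pixel's ray), 0 where there is no reading), "fov_y" (degrees; the focal length in pixels is half the picture's height over the tangent of half this angle, whatever the lens; pixels are square), "cx", "cy" (the principal point, pixels), "k1" (the pictures are not rectified: a ray, as slopes to the right and down, at radius r is drawn at 1 + k1 r^2 times it, then the intrinsics apply), "R" (3x3) and "t" (3): a world point X has camera coordinates R X + t. Camera axes: x right, y down, z forward; pixel columns grow to the right and rows downward; lengths in m; the calibration is good to about 2 mm. A picture is of the moment at which its call begins.
- ticket.finish_job(): hands the job in, once; it reports no verdict.
Trained networks look in a picture, given as the dict that the camera call returned (one of the last four; its "shot" number tells which), for a name from the list of things; names that differ only in an ending like _2 or _b are one class to them, and where a whole thing is asked for, a point or a joint stands for the part that bears it (a point fixed in the world has none). Each returns a list of dicts, best first, with "score" (0 to 1); they miss things now and then, are a little off and sometimes report something else, mostly with a low value. They report only what shows in the picture. A call takes as long as a camera call.
- imaging.search_frame(name, picture): "uv" ([column, row] in pixels, amid what is visible of it).
- imaging.mark_of(name, picture): "uv" ([column, row] in pixels: a listed point, or the origin of a listed thing).
The state is a dict: "t": time; "q": joint angles; "dq": joint speeds; "effort": joint torques, N m; "tool_pos": TCP position; "tool_rot": TCP orientation; "contact_force": force on the tool from outside, world axes, zero at the start; "wrist_torque": the same for the moment, N m; "opening": finger opening in m.
Only numpy, scipy, OpenCV 4.12 (cv2) and the standard library are available. Lean on these libraries where they do the work, as an engineer would, in place of code of your own. Each camera call takes 0.05 s, during which the arm holds its last target.

## Working session

There is one attempt and no reset: what is moved stays moved. The work goes in short steps, Python scripts to look and compute and a tool call to move; the robot and the scene stay as the last step left them, time stands still between calls to the robot, and variables do not carry over. Pictures are saved under pics/ and viewed, and the job is handed in when it is done.

Besides the shell and the picture viewer there is one more tool, called by a JSON object that holds its "name" and its "arguments". step_arm: Moves the arm, as the interface text tells. Its arguments: {"type":"object","properties":{"targets":{"type":"array","items":{"type":"number"}},"grip":{"type":"number"},"force":{"type":"number"}},"required":["targets"]}

```bash
mkdir -p pics; ls; cat > h.py <<'E'
import numpy as np, cv2
from station import monitor, imaging, ticket
def K(p):
    h=p["color"].shape[0]; f=h/2/np.tan(np.radians(p["fov_y"])/2); return f
def ray(p,uv):
    f=K(p); d=np.array([(uv[0]-p["cx"])/f,(uv[1]-p["cy"])/f]); s=d.copy()
    for _ in range(20): s=d/(1+p["k1"]*(s@s))
    return np.array([s[0],s[1],1.])
def w(p,uv,depth=None):
    if depth is None:
        u,v=int(round(uv[0])),int(round(uv[1])); depth=p["depth"][v,u]
    return np.array(p["R"]).T@(ray(p,uv)*depth-np.array(p["t"]))
def onz(p,uv,z):
    R=np.array(p["R"]);c=-R.T@np.array(p["t"]);d=R.T@ray(p,uv);return c+d*(z-c[2])/d[2]
def proj(p,X):
    c=np.array(p["R"])@X+np.array(p["t"]);s=c[:2]/c[2];s=s*(1+p["k1"]*(s@s));return s*K(p)+[p["cx"],p["cy"]]
def save(p,n): cv2.imwrite("pics/"+n+".png",p["color"][:,:,::-1])
def cloud(p):
    f=K(p);v,u=np.mgrid[0:480,0:640];d=np.stack([(u-p["cx"])/f,(v-p["cy"])/f],-1);s=d.copy()
    for _ in range(20): s=d/(1+p["k1"]*(s**2).sum(-1,keepdims=True))
    z=p["depth"][...,None].astype(float)
    c=np.concatenate([s*z,z],-1); X=(c-np.array(p["t"]))@np.array(p["R"]); X[p["depth"]==0]=np.nan; return X
E
python3 - <<'E'
from h import *
np.set_printoptions(precision=4,suppress=True)
o=monitor.get_obs();print({k:np.round(v,3) for k,v in o.items()})
for n in ["scene","side"]:
    p=imaging.get_image(n);save(p,n+"0");np.save(n+"0.npy",p,allow_pickle=True)
    print(n,-np.array(p["R"]).T@p["t"])
    for t in ["board","stop_face","block","block_center","block_top","butter","pear","wedge","truffle","caciotta"]:
        m=imaging.mark_of(t,p)
        if m: print(t,np.round(m[0]["uv"]),round(m[0]["score"],2),w(p,m[0]["uv"]))
E
```

```text
pics
{'t': np.float64(0.0), 'q': array([-1.463,  0.053,  1.614, -0.   ,  1.476, -0.119]), 'dq': array([-0.   ,  0.   , -0.001,  0.001,  0.001,  0.001]), 'effort': array([  0.002, -39.368, -37.017,   0.   ,   0.007,  -0.   ]), 'tool_pos': array([ 0.14 , -0.608,  0.23 ]), 'tool_rot': array([-2.457,  1.955,  0.002]), 'contact_force': array([-0.333, -0.048,  0.008]), 'wrist_torque': array([-0.053, -0.061, -0.049]), 'opening': np.float64(0.085)}
scene [0.1191 0.6357 0.7373]
board [311. 269.] 0.97 [ 0.528  -0.0338  0.0376]
stop_face [262. 240.] 0.75 [ 0.6721 -0.0681  0.0283]
block [358. 235.] 0.93 [ 0.5193 -0.2259  0.0016]
block_center [342. 233.] 0.59 [ 0.502  -0.1157  0.0855]
block_top [346. 211.] 0.96 [ 0.5128 -0.1468  0.1179]
butter [310. 285.] 0.77 [ 0.5106 -0.0028  0.0279]
pear [325. 198.] 0.58 [ 0.6439 -0.29    0.0206]
wedge [370. 207.] 0.91 [ 0.5316 -0.3138  0.023 ]
truffle [283. 424.] 0.7 [0.3827 0.2843 0.0333]
caciotta [311. 268.] 0.75 [ 0.5298 -0.0383  0.0379]
side [0.4371 0.9564 0.6633]
board [306. 274.] 0.76 [ 0.5471 -0.012   0.0405]
stop_face [264. 266.] 0.74 [ 0.6665 -0.0777  0.0195]
block [333. 236.] 0.67 [ 0.4853 -0.124   0.0904]
block_center [322. 238.] 0.9 [ 0.5143 -0.1136  0.0897]
block_top [326. 219.] 0.93 [ 0.5061 -0.1546  0.1249]
butter [314. 281.] 0.65 [0.5272 0.003  0.0315]
pear [281. 232.] 0.64 [ 0.6531 -0.2953  0.0092]
wedge [314. 223.] 0.52 [ 0.5361 -0.14    0.1186]
truffle [371. 372.] 0.66 [0.398  0.3285 0.0536]
caciotta [248. 368.] 0.59 [0.6186 0.3411 0.0646]
```

View pics/scene0.png

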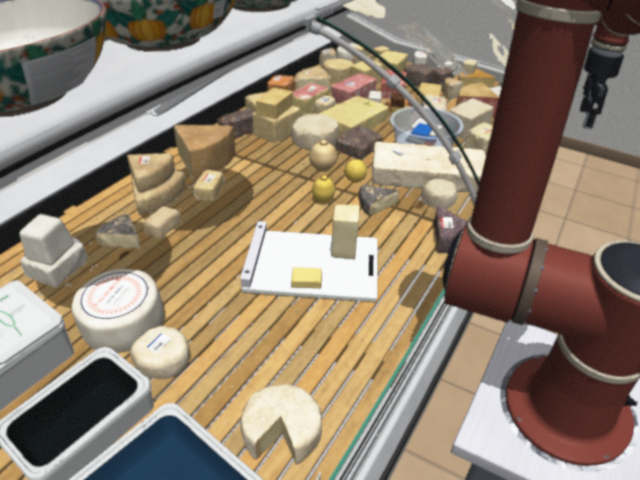

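View pics/side0.png

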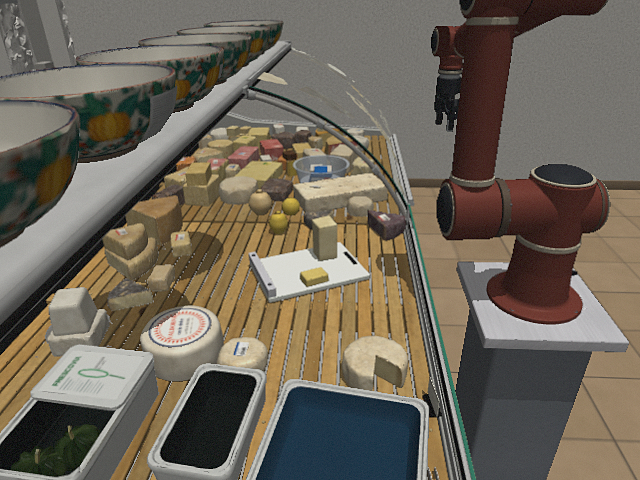

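```bash
python3 - <<'E'
from h import *
np.set_printoptions(precision=4,suppress=True)
for n in ["scene","side"]:
    p=np.load(n+"0.npy",allow_pickle=True).item(); X=cloud(p); c=p["color"].astype(int)
    ok=np.isfinite(X[...,0])
    box=(abs(X[...,0]-.53)<.3)&(abs(X[...,1]+.08)<.28)&ok
    z=X[...,2]
    print(n)
    # block top
    m=box&(abs(z-.123)<.006)&(abs(X[...,0]-.51)<.08)&(abs(X[...,1]+.15)<.08)
    r=cv2.minAreaRect(X[m][:,:2].astype(np.float32)*1000);print("top",m.sum(),r,X[m].mean(0))
    m=box&(abs(z-.018)<.005)&(c.min(-1)>150)
    r=cv2.minAreaRect(X[m][:,:2].astype(np.float32)*1000);print("board",m.sum(),r)
    m=box&(abs(z-.043)<.005)&(X[...,0]>.6)&(X[...,1]<.1)
    r=cv2.minAreaRect(X[m][:,:2].astype(np.float32)*1000);print("stop",m.sum(),r)
    m=box&(abs(z-.040)<.004)&(abs(X[...,0]-.52)<.06)&(abs(X[...,1])<.07)
    r=cv2.minAreaRect(X[m][:,:2].astype(np.float32)*1000);print("butter",m.sum(),r)
E
```

```text
scene
top 401 ((508.7941589355469, -140.10049438476562), (51.25143814086914, 60.677181243896484), 24.393457412719727) [ 0.5075 -0.14    0.1197]
board 6331 ((443.72186279296875, -36.80555725097656), (319.54766845703125, 515.7238159179688), 69.09947204589844)
stop 644 ((667.5526733398438, -128.8070068359375), (88.10063934326172, 389.46856689453125), 3.1560940742492676)
butter 380 ((528.0226440429688, -17.118606567382812), (58.962093353271484, 44.914310455322266), 29.835636138916016)
side
top 232 ((508.7192687988281, -142.43190002441406), (52.754764556884766, 58.015586853027344), 24.00926399230957) [ 0.508  -0.1386  0.1232]
board 2702 ((469.88446044921875, -70.46890258789062), (423.07427978515625, 535.974609375), 0.09966641664505005)
stop 438 ((666.8099975585938, -124.83087158203125), (87.56103515625, 380.79534912109375), 3.215427875518799)
butter 255 ((528.022216796875, -18.603153228759766), (60.262351989746094, 47.718406677246094), 31.922452926635742)
```

The block stands at about (345,232) in the scene picture. The board spans columns 243–380 with the stop at its left edge (255,255), and the butter is at (307,278). I'll fit the board pose next.

```bash
python3 - <<'E'
from h import *
np.set_printoptions(precision=4,suppress=True)
for n,o in [("scene",(230,190)),("side",(235,200))]:
    p=np.load(n+"0.npy",allow_pickle=True).item(); X=cloud(p); c=p["color"]
    cv2.imwrite(f"pics/{n}_crop.png",cv2.resize(c[o[1]:o[1]+115,o[0]:o[0]+155,::-1],None,fx=5,fy=5,interpolation=cv2.INTER_CUBIC))
    hsv=cv2.cvtColor(c,cv2.COLOR_RGB2HSV)
    m=((hsv[...,1]<40)&(hsv[...,2]>110)).astype(np.uint8)
    k,l=cv2.connectedComponents(m,connectivity=4)
    p0=(330,280) if n=="scene" else (345,275)
    q=(l==l[p0[1],p0[0]])
    P=X[q];  P=P[np.isfinite(P[:,0])]
    B=P[abs(P[:,2]-.018)<.006]; S=P[abs(P[:,2]-.043)<.006]
    print(n,len(B),len(S),cv2.minAreaRect(B[:,:2].astype(np.float32)*1000),cv2.minAreaRect(S[:,:2].astype(np.float32)*1000), B.mean(0),S.mean(0))
E
```

```text
scene 5960 572 ((549.8150024414062, -78.53323364257812), (267.1009521484375, 195.84149169921875), 26.03074836730957) ((586.8973388671875, -30.864173889160156), (236.2099609375, 183.87887573242188), 3.9124457836151123) [ 0.5414 -0.0705  0.0158] [ 0.6562 -0.018   0.0407]
side 2858 359 ((548.8450317382812, -78.05230712890625), (267.4825744628906, 193.07955932617188), 25.557018280029297) ((585.0643310546875, -30.328903198242188), (235.3564910888672, 180.3079376220703), 4.746349811553955) [ 0.5429 -0.0649  0.0197] [ 0.6523 -0.0177  0.0443]
```

View pics/scene_crop.png

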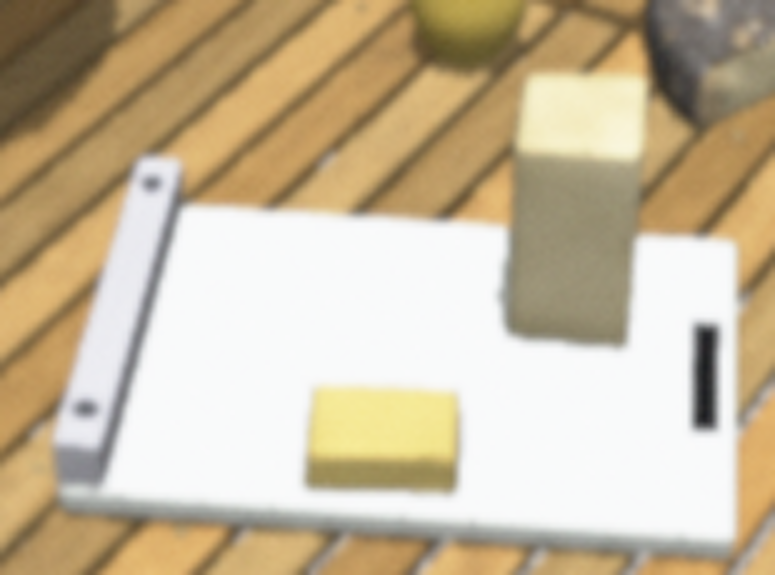

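View pics/side_crop.png

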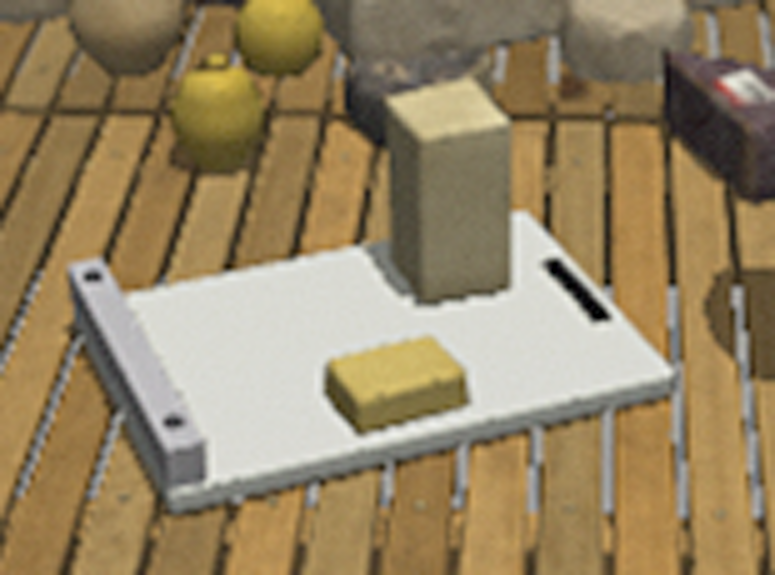

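```bash
cat > fit.py <<'E'
from h import *
from scipy.optimize import least_squares
np.set_printoptions(precision=4,suppress=True)
P={n:np.load(n+"0.npy",allow_pickle=True).item() for n in ["scene","side"]}
O={"scene":(230,190),"side":(235,200)}
def W(x,b):
    c,s=np.cos(x[2]),np.sin(x[2]);return np.array([x[0]+c*b[0]-s*b[1],x[1]+s*b[0]+c*b[1],b[2]])
def fit(data,x0):
    def r(x,only=None):
        return np.concatenate([proj(P[n],W(x,np.array(b)/1000))-((np.array(uv)+.5)/5-.5+O[n]) for n,uv,b in data if only in(None,n)])
    for only in (None,"scene","side"):
        s=least_squares(lambda x:r(x,only),x0,loss="soft_l1"); print(only,s.x,np.degrees(s.x[2]),"res",np.abs(s.fun).max())
        if only is None: out=s.x
    return out
b=[("scene",(735,238),(-135,-95,18)),("scene",(737,540),(-135,95,18)),("scene",(138,157),(135,-95,43)),("scene",(182,160),(115,-95,43)),("scene",(57,445),(135,95,43)),("scene",(103,448),(115,95,43)),
("side",(527,212),(-135,-95,18)),("side",(672,372),(-135,95,18)),("side",(68,265),(135,-95,43)),("side",(103,258),(115,-95,43)),("side",(166,448),(135,95,43)),("side",(205,437),(115,95,43))]
B=fit(b,[.549,-.078,.45])
T=123
k=[("scene",(525,72),(26,-29,T)),("scene",(648,78),(-26,-29,T)),("scene",(640,160),(-26,29,T)),("scene",(518,155),(26,29,T)),("scene",(507,330),(26,29,18)),("scene",(627,345),(-26,29,18)),
("side",(387,97),(26,-29,T)),("side",(475,80),(-26,-29,T)),("side",(510,125),(-26,29,T)),("side",(425,142),(26,29,T)),("side",(425,300),(26,29,18)),("side",(510,290),(-26,29,18))]
C=fit(k,[.508,-.14,.45])
d=C[:2]-B[:2];c,s=np.cos(B[2]),np.sin(B[2])
print("block in board",c*d[0]+s*d[1],-s*d[0]+c*d[1],C[2]-B[2])
d=np.array([.528,-.018])-B[:2];print("butter in board",c*d[0]+s*d[1],-s*d[0]+c*d[1])
E
python3 fit.py
```

```text
None [ 0.5493 -0.0787  0.451 ] 25.842307486068638 res 1.828911110493948
scene [ 0.5481 -0.0773  0.4533] 25.97473728003474 res 1.0160572640690475
side [ 0.5508 -0.0828  0.4464] 25.575146800563264 res 1.176524818658379
None [ 0.5089 -0.1405  0.4299] 24.633126234627404 res 3.5622334646066065
scene [ 0.5078 -0.1383  0.4399] 25.202029548926408 res 3.967067795735744
side [ 0.5092 -0.1435  0.4198] 24.054221228667764 res 2.9463061840300497
block in board -0.06333511869309233 -0.03794877186891571 -0.021104194091034922
butter in board 0.007256736646307247 0.06391984726655417
```

```bash
python3 - <<'E'
from h import *
np.set_printoptions(precision=3,suppress=True)
p=np.load("scene0.npy",allow_pickle=True).item()
for uv in [(322,28),(350,40),(380,65),(410,95),(430,115),(450,140),(465,165),(475,190),(470,225),(440,290),(400,360),(360,430),(445,225),(420,290),(590,110),(440,190),(410,165)]: print(uv,w(p,uv))
p=np.load("side0.npy",allow_pickle=True).item()
print()
for uv in [(250,92),(290,100),(330,115),(370,135),(395,165),(407,195),(410,215),(420,280),(435,400),(460,460),(447,110)]: print(uv,w(p,uv))
q=imaging.get_image("wrist");save(q,"wrist0")
# height map: max z over cells
for n in ["scene","side"]:
    X=cloud(np.load(n+"0.npy",allow_pickle=True).item()).reshape(-1,3);X=X[np.isfinite(X[:,0])]
    print(n)
    for x0 in np.arange(.1,.9,.08):
        print("%.2f"%x0,[ (lambda s: round(float(np.max(s)),2) if len(s) else None)(X[(abs(X[:,0]-x0-.04)<.04)&(abs(X[:,1]-y-.04)<.04)][:,2]) for y in np.arange(-.72,.2,.08)])
E
```

```text
(322, 28) [ 0.712 -0.381  0.399]
(350, 40) [ 1.164 -1.397  0.032]
(380, 65) [ 0.885 -1.104  0.063]
(410, 95) [ 0.489 -0.377  0.294]
(430, 115) [ 0.578 -0.82   0.052]
(450, 140) [ 0.469 -0.691  0.054]
(465, 165) [ 0.387 -0.576  0.055]
(475, 190) [ 0.341 -0.545  0.01 ]
(470, 225) [0.227 0.04  0.314]
(440, 290) [ 0.291 -0.154 -0.001]
(400, 360) [ 0.289  0.051 -0.003]
(360, 430) [0.268 0.258 0.077]
(445, 225) [ 0.343 -0.3    0.052]
(420, 290) [ 0.326 -0.132  0.   ]
(590, 110) [ 0.135 -0.533  0.294]
(440, 190) [ 0.407 -0.446  0.041]
(410, 165) [ 0.511 -0.5    0.053]

(250, 92) [ 0.726 -0.367  0.41 ]
(290, 100) [ 0.619 -0.397  0.381]
(330, 115) [ 0.625 -2.781 -0.234]
(370, 135) [ 0.354 -1.376  0.003]
(395, 165) [ 0.259 -0.962 -0.009]
(407, 195) [ 0.252 -0.529  0.037]
(410, 215) [ 0.27  -0.283  0.078]
(420, 280) [ 0.264 -0.038  0.015]
(435, 400) [0.287 0.367 0.032]
(460, 460) [0.263 0.477 0.021]
(447, 110) [ 0.143 -0.57   0.312]
scene
0.10 [0.33, 0.46, 0.49, 0.52, 0.54, 0.56, 0.58, 0.59, 0.61, 0.63, 0.27, 0.0]
0.18 [-0.83, -0.83, -0.83, -0.83, -0.83, -0.83, -0.04, 0.02, 0.02, 0.62, 0.28, 0.
[... 688 characters left out ...]
.0]
0.18 [0.04, 0.56, 0.56, 0.56, 0.03, 0.03, 0.03, 0.02, 0.64, 0.64, 0.28, 0.03]
0.26 [0.0, 0.06, 0.11, 0.17, 0.17, 0.08, 0.08, 0.08, 0.08, 0.08, 0.08, 0.08]
0.34 [0.06, 0.06, 0.06, 0.22, 0.25, 0.06, 0.01, 0.02, 0.02, 0.01, 0.01, 0.06]
0.42 [0.32, 0.32, 0.32, 0.31, 0.32, 0.01, 0.13, 0.13, 0.04, 0.02, 0.01, 0.05]
0.50 [0.37, 0.37, 0.37, 0.33, 0.37, 0.01, 0.13, 0.13, 0.05, 0.04, 0.01, 0.01]
0.58 [0.37, 0.4, 0.4, 0.39, 0.4, 0.07, 0.02, 0.02, 0.05, 0.05, 0.01, 0.04]
0.66 [0.55, 0.55, 0.55, 0.55, 0.55, 0.55, 0.41, 0.56, 0.56, 0.56, 0.41, 0.56]
0.74 [0.45, 0.55, 0.55, 0.55, 0.48, 0.55, 0.55, 0.55, 0.49, 0.56, 0.55, 0.55]
0.82 [0.07, 0.07, 0.55, 0.55, 0.0, 0.01, 0.55, 0.04, 0.04, 0.03, 0.55, 0.08]
```

View pics/wrist0.png

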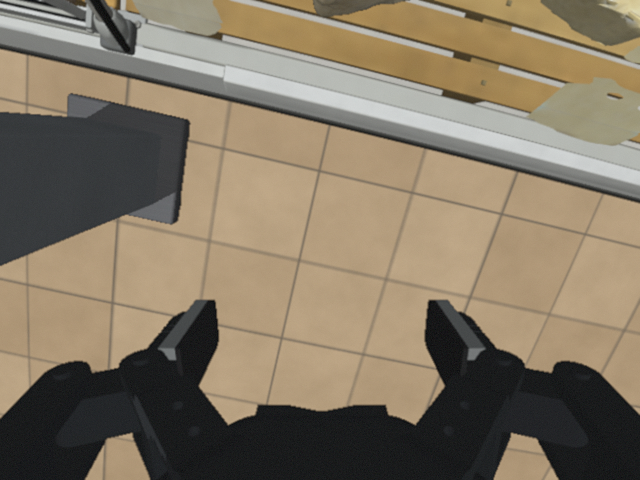

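```bash
cat > mv.py <<'E'
from h import *
from scipy.spatial.transform import Rotation as Ro
np.set_printoptions(precision=4,suppress=True)
B=np.array([.5493,-.0787]);BY=.451
def bw(x,y,z): # board mm -> world
    c,s=np.cos(BY),np.sin(BY);return np.array([B[0]+(c*x-s*y)/1000,B[1]+(s*x+c*y)/1000,z/1000])
def wb(X):
    d=(np.array(X[:2])-B)*1000;c,s=np.cos(BY),np.sin(BY);return np.array([c*d[0]+s*d[1],-s*d[0]+c*d[1],X[2]*1000])
def st():
    o=monitor.get_obs();R=Ro.from_rotvec(o["tool_rot"]).as_matrix()
    return o,R
def go(tgt,yaw=None):
    """shift in tool axes; yaw = desired world angle of tool x axis (mod pi)"""
    o,R=st();d=R.T@(tgt-o["tool_pos"]);r=None
    if yaw is not None:
        cur=np.arctan2(R[1,0],R[0,0]); e=(yaw-cur+np.pi/2)%np.pi-np.pi/2; r=-e  # tool z down
    print("shift",d,"roll",r,"alt",None if r is None else r+np.pi if r<0 else r-np.pi,"q6",o["q"][5])
    return d,r
E
python3 - <<'E'
from mv import *
o,R=st();print(R,o["t"])
print(bw(-130,-38,100))
go(bw(-130,-38,350),.43+np.pi/2)
go(bw(-130,-38,100))
E
```

```text
[[ 0.2248 -0.9744  0.    ]
 [-0.9744 -0.2248 -0.    ]
 [ 0.     -0.     -1.    ]] 1.15
[ 0.4489 -0.1696  0.1   ]
shift [-0.3588 -0.3992 -0.1187] roll -0.2032368073767934 alt 2.9383558462129997 q6 -0.1189559365852014
shift [-0.3588 -0.3992  0.1313] roll None alt None q6 -0.1189559365852014
```

{"name": "step_arm", "arguments": {"targets": [0, 0, -0.03, 0, 0, 0, -0.065, 0, 0, 0, -0.1, 0, 0, 0, -0.13, 0, -0.02, -0.023, -0.13, 0, -0.045, -0.05, -0.13, 0, -0.07, -0.078, -0.13, -0.04, -0.095, -0.105, -0.13, -0.08, -0.12, -0.133, -0.13, -0.12, -0.145, -0.16, -0.13, -0.16, -0.17, -0.188, -0.13, -0.2, -0.18, -0.2, -0.13, -0.2032], "grip": 0.03}}

```text
t: 2.15
tool_pos: [0.2967, -0.3856, 0.3619]
tool_rot: [-2.647, 1.69, -0.002]
contact_force: [0.5, 0.0, -0.2]
opening: 0.0301
```

```bash
python3 - <<'E'
from mv import *
o,R=st();print(o["t"],o["tool_pos"],o["opening"],o["contact_force"],o["q"])
go(bw(-135,-38,350),.43+np.pi/2)
E
```

```text
2.15 [ 0.2967 -0.3856  0.3619] 0.030113523023121553 [ 0.5221  0.0139 -0.1808] [-1.0688 -0.3267  1.7425  0.0013  1.7249  0.0678]
shift [-0.1318 -0.2239  0.0121] roll 0.004421335818870276 alt -3.137171317770923 q6 0.06777454078239745
```

{"name": "step_arm", "arguments": {"targets": [-0.017, -0.028, 0, 0, -0.035, -0.06, 0, 0, -0.053, -0.09, 0, 0, -0.07, -0.12, 0, 0, -0.088, -0.15, 0, 0, -0.106, -0.18, 0, 0, -0.12, -0.205, 0, 0, -0.132, -0.224, 0.012, 0, -0.132, -0.224, 0.012, 0]}}

```text
t: 2.9
tool_pos: [0.4453, -0.1683, 0.3484]
tool_rot: [-2.651, 1.683, 0.002]
contact_force: [0.4, 0.3, -1.0]
opening: 0.03
```

```bash
python3 - <<'E'
from mv import *
o,R=st();print(o["t"],o["tool_pos"],o["opening"],o["contact_force"],wb(o["tool_pos"]))
p=imaging.get_image("wrist");save(p,"wrist1");p=imaging.get_image("scene");save(p,"scene1")
go(bw(-130,-38,96),.43+np.pi/2)
E
```

```text
2.9 [ 0.4453 -0.1683  0.3484] 0.03002184312585182 [ 0.3609  0.26   -0.986 ] [-132.6566  -35.3408  348.3843]
shift [ 0.0006 -0.0047  0.2536] roll 0.006239409372587268 alt -3.135353244217206 q6 0.6105970106514094
```

View pics/wrist1.png

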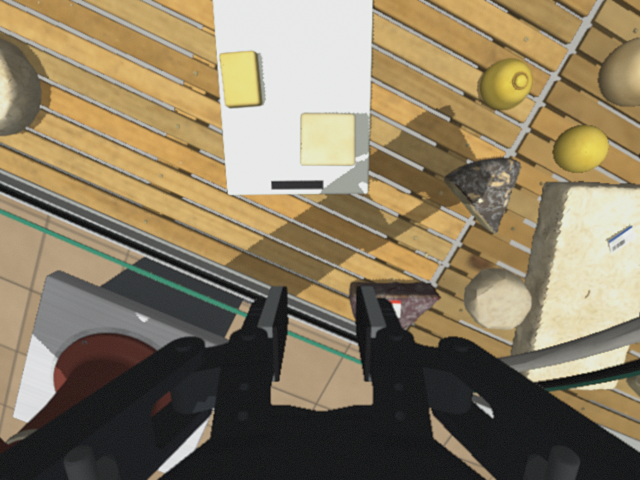

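View pics/scene1.png

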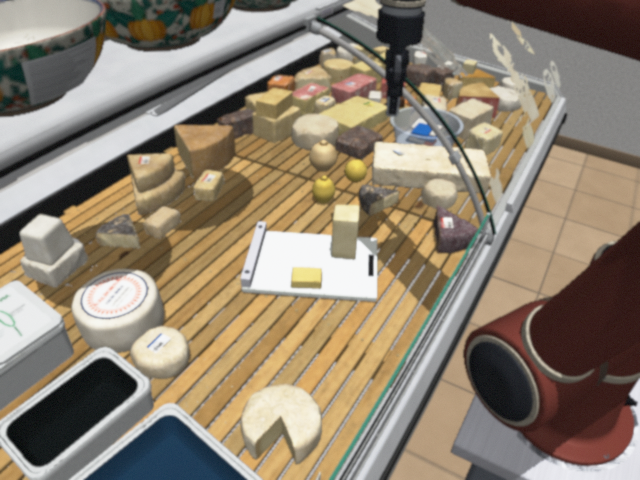

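The wrist view shows the block's top face at (328,139), squarely ahead of the fingers, which are centred near column 322. The butter is clear of it at (240,78). I'll refine the block and board poses from this picture.

```bash
python3 - <<'E'
from mv import *
p=imaging.get_image("wrist");X=cloud(p);np.save("wrist1.npy",p,allow_pickle=True)
z=X[...,2];ok=np.isfinite(z)
m=ok&(abs(z-.123)<.006)&(abs(X[...,0]-.51)<.07)&(abs(X[...,1]+.14)<.07)
r=cv2.minAreaRect(X[m][:,:2].astype(np.float32)*1000);print(r,wb(np.append(np.array(r[0])/1000,0)),np.median(z[m]))
ns=np.argwhere(m);print(ns.min(0),ns.max(0))
hsv=cv2.cvtColor(p["color"],cv2.COLOR_RGB2HSV)
m=ok&(abs(z-.018)<.006)&(hsv[...,1]<40)&(hsv[...,2]>110)
k,l=cv2.connectedComponents(m.astype(np.uint8));m=l==l[60,300]
edge=np.array([ (X[v][m[v]][0],X[v][m[v]][-1]) for v in range(10,110,5)])
for j in (0,1):
    e=edge[:,j];f=np.polyfit(e[:,0],e[:,1],1);print("edge yaw",np.arctan(f[0]),wb(e[0]),wb(e[-1]))
for uv in [(229,194),(369,192)]: print(wb(onz(p,uv,.018)))
E
```

```text
((510.8927001953125, -144.1712188720703), (52.1849365234375, 56.92405319213867), 24.965816497802734) [-63.1037 -42.1844   0.    ] 0.12182176150456481
[110 297] [163 352]
edge yaw 0.44789683828922316 [85.4254 90.0909 18.3437] [-21.7239  90.0495  17.5309]
edge yaw 0.4525200588353773 [ 82.4182 -96.6803  17.2252] [-24.8143 -97.3209  17.4479]
[-135.1055   86.7719   18.    ]
[-135.3056 -102.1106   18.    ]
```

```bash
python3 - <<'E'
from mv import *
go(bw(-128,-40,98),.435+np.pi/2)
E
```

```text
shift [ 0.0018 -0.007   0.2522] roll -0.00025353772752723103 alt 3.141339115862266 q6 0.6106013593302858
```

{"name": "step_arm", "arguments": {"targets": [0.0018, -0.007, 0.035, 0, 0.0018, -0.007, 0.07, 0, 0.0018, -0.007, 0.105, 0, 0.0018, -0.007, 0.14, 0, 0.0018, -0.007, 0.175, 0, 0.0018, -0.007, 0.21, 0, 0.0018, -0.007, 0.235, 0, 0.0018, -0.007, 0.252, 0, 0.0018, -0.007, 0.252, 0, 0.0018, -0.007, 0.252, 0]}}

```text
t: 3.88
tool_pos: [0.4509, -0.1714, 0.098]
tool_rot: [2.647, -1.692, -0.0]
contact_force: [-0.6, -0.6, 0.3]
opening: 0.0299
```

```bash
python3 - <<'E'
from mv import *
o,R=st();print(o["t"],o["tool_pos"],o["opening"],o["contact_force"],wb(o["tool_pos"]))
p=imaging.get_image("side");cv2.imwrite("pics/side2.png",cv2.resize(p["color"][120:320,220:440,::-1],None,fx=3,fy=3))
p=imaging.get_image("wrist");save(p,"wrist2")
go(bw(-60,-40,98),.435+np.pi/2)
E
```

```text
3.8833 [ 0.4509 -0.1714  0.098 ] 0.029931705902081412 [-0.5521 -0.6222  0.3   ] [-128.9887  -40.5581   98.0074]
shift [-0.0029 -0.0676  0.0025] roll -0.0014288919637337472 alt 3.1401637616260594 q6 0.620313969051451
```

View pics/side2.png

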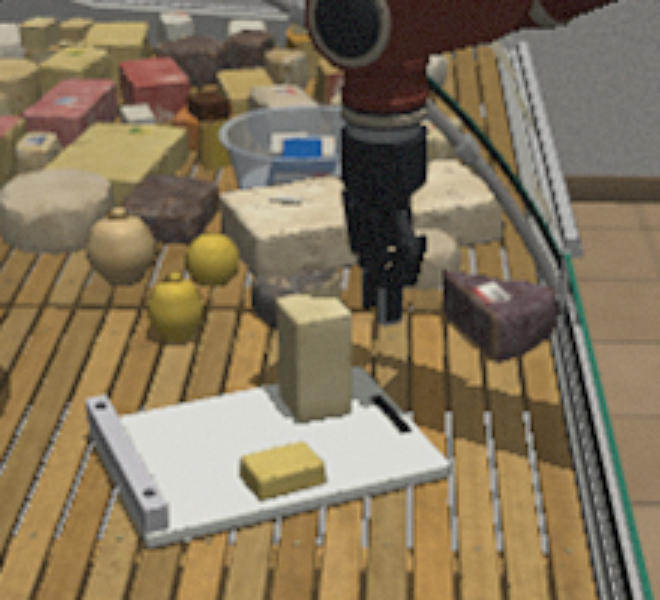

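View pics/wrist2.png

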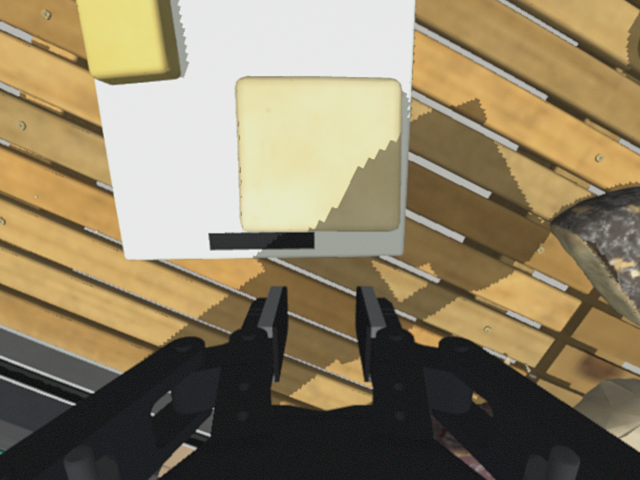

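The block is square to the fingers: its top face is centred at column 320, against 322 for the fingers. I'll push slowly.

{"name": "step_arm", "arguments": {"targets": [0, -0.01, 0, 0, 0, -0.02, 0, 0, 0, -0.024, 0, 0, 0, -0.028, 0, 0, 0, -0.032, 0, 0, 0, -0.036, 0, 0, 0, -0.04, 0, 0, 0, -0.044, 0, 0, 0, -0.046, 0, 0, 0, -0.046, 0, 0]}}

```text
t: 4.82
tool_pos: [0.4946, -0.1523, 0.1003]
tool_rot: [-2.647, 1.691, -0.007]
contact_force: [-0.9, -0.2, -0.4]
opening: 0.0301
```

```bash
python3 - <<'E'
from mv import *
o,R=st();print(o["t"],o["opening"],o["contact_force"],wb(o["tool_pos"]))
p=imaging.get_image("side");cv2.imwrite("pics/side3.png",cv2.resize(p["color"][170:310,235:415,::-1],None,fx=4,fy=4))
E
```

```text
4.8167 0.030064235611384386 [-0.9283 -0.243  -0.4498] [-81.2719 -42.4283 100.2802]
```

View pics/side3.png

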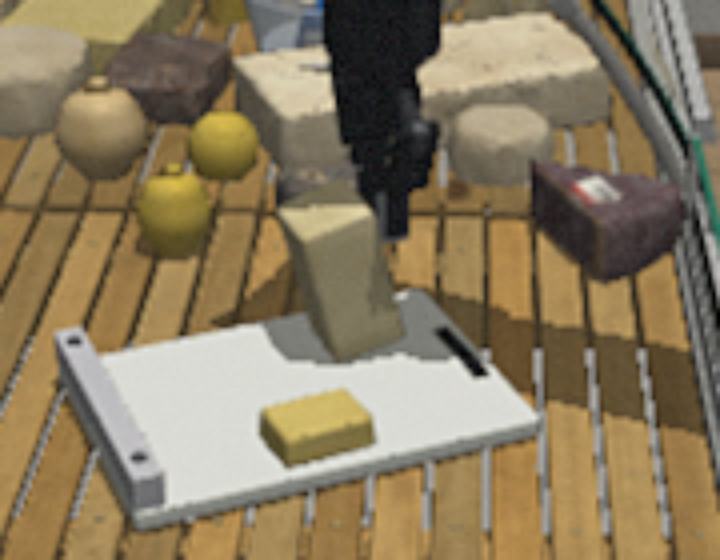

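The block is tipping about its leading bottom edge without sliding, and has turned about 12°. I'll keep going.

{"name": "step_arm", "arguments": {"targets": [0, -0.003, 0, 0, 0, -0.006, 0, 0, 0, -0.009, 0, 0, 0, -0.012, 0, 0, 0, -0.015, 0, 0, 0, -0.018, 0, 0, 0, -0.021, 0, 0, 0, -0.023, 0, 0, 0, -0.025, 0, 0, 0, -0.025, 0, 0]}}

```text
t: 5.7
tool_pos: [0.5174, -0.1417, 0.1003]
tool_rot: [-2.647, 1.691, -0.007]
contact_force: [0.4, 0.7, 0.5]
opening: 0.0301
```

```bash
python3 - <<'E'
from mv import *
o,R=st();print(o["t"],o["opening"],o["contact_force"],wb(o["tool_pos"]))
p=imaging.get_image("side");cv2.imwrite("pics/side4.png",cv2.resize(p["color"][170:310,235:415,::-1],None,fx=4,fy=4))
E
```

```text
5.7 0.030111904589655927 [0.4348 0.7443 0.451 ] [-56.2207 -42.8142 100.2523]
```

View pics/side4.png

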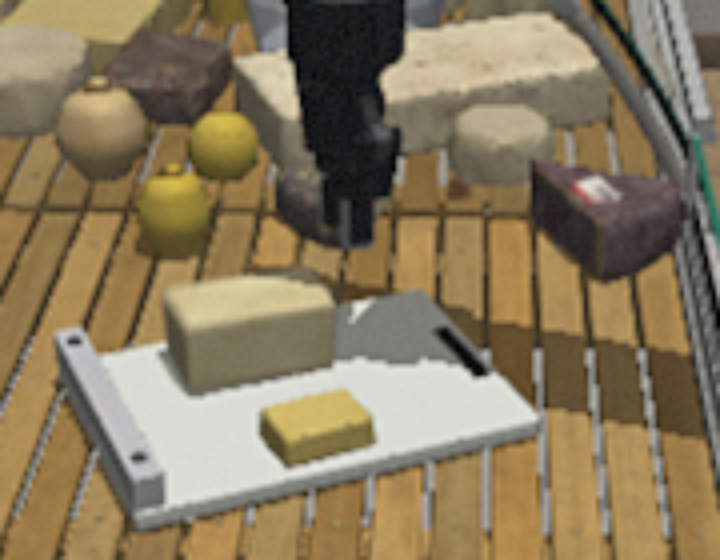

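The block now lies lengthwise with its leading end towards the stop, and the butter hasn't moved. Next I'll back off, lower the fingers behind it and measure.

```bash
cat > blk.py <<'E'
from mv import *
def blk(p,zt=.07):
    X=cloud(p);z=X[...,2];hsv=cv2.cvtColor(p["color"],cv2.COLOR_RGB2HSV)
    b=np.stack([wb(x) for x in [[0,0,0]]])
    c,s=np.cos(BY),np.sin(BY);dx=X[...,0]-B[0];dy=X[...,1]-B[1]
    bx=c*dx+s*dy;by=-s*dx+c*dy
    m=np.isfinite(z)&(abs(z-zt)<.006)&(abs(bx)<.125)&(by<.02)&(by>-.1)&(hsv[...,2]>60)
    k,l,stt,_=cv2.connectedComponentsWithStats(m.astype(np.uint8));m=l==1+np.argmax(stt[1:,4])
    r=cv2.minAreaRect(np.stack([bx[m],by[m]],-1).astype(np.float32)*1000);print(m.sum(),r,np.median(z[m]))
    return r
E
python3 - <<'E'
from blk import *
for n in ["scene","side","wrist"]:
    p=imaging.get_image(n);save(p,n+"5");print(n);blk(p)
go(bw(-75,-40,105),.435+np.pi/2)
go(bw(-75,-40,40),.435+np.pi/2)
E
```

```text
scene
841 ((16.33587646484375, -39.57799530029297), (60.557823181152344, 104.20967864990234), 89.06080627441406) 0.06751425665042032
side
507 ((14.786262512207031, -41.23160171508789), (105.80841064453125, 61.792789459228516), 0.5150526165962219) 0.07177880947456183
wrist
26864 ((16.229263305664062, -43.34931945800781), (57.67808532714844, 104.7906494140625), 88.80308532714844) 0.06987902671182367
shift [-0.0025  0.0184 -0.0048] roll -0.001268217594088128 alt 3.140324435995705 q6 0.7306287191893039
shift [-0.0027  0.0185  0.0602] roll -0.001268217594088128 alt 3.140324435995705 q6 0.7306287191893039
```

View pics/wrist5.png

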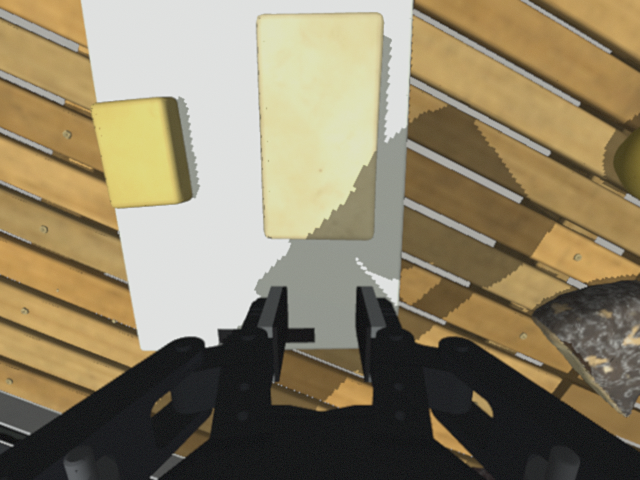

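{"name": "step_arm", "arguments": {"targets": [-0.001, 0.01, 0, 0, -0.002, 0.02, 0, -0.01, -0.002, 0.02, 0.02, -0.017, -0.002, 0.02, 0.04, -0.017, -0.002, 0.02, 0.055, -0.017, -0.002, 0.02, 0.066, -0.017, -0.002, 0.02, 0.068, -0.017, -0.002, 0.02, 0.068, -0.017]}}

```text
t: 6.57
tool_pos: [0.4972, -0.1486, 0.0315]
tool_rot: [2.661, -1.669, 0.004]
contact_force: [-0.2, -1.0, 0.6]
opening: 0.0299
```

```bash
python3 - <<'E'
from blk import *
o,R=st();print(o["t"],o["opening"],o["contact_force"],wb(o["tool_pos"]))
p=imaging.get_image("wrist");save(p,"wrist6");blk(p)
go(bw(-1,-40.5,32),.451+np.pi/2)
E
```

```text
6.5667 0.02986440016488821 [-0.2468 -1.0402  0.6211] [-77.3037 -40.1874  31.4741]
46218 ((-3.132814407348633, -42.605934143066406), (57.1651725769043, 66.15019226074219), 89.19283294677734) 0.06989528775393782
shift [-0.0004 -0.0756  0.0007] roll -0.00038612844689289716 alt 3.1412065251429 q6 0.6869163892584341
```

View pics/wrist6.png

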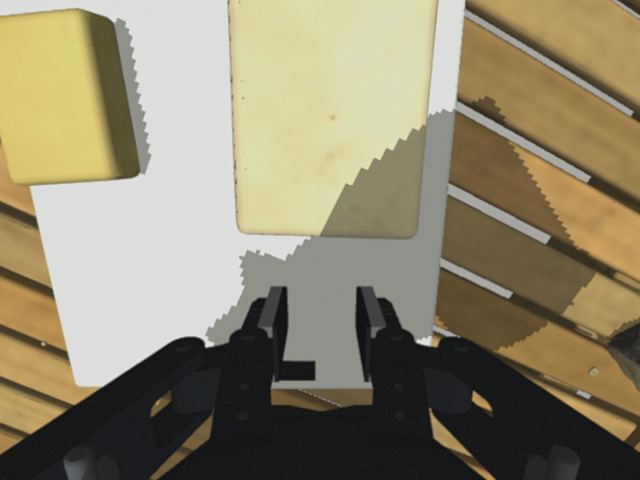

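The block's trailing end is in front of both fingers (centre column about 327 against 322). I'll push to about 10 mm short of the stop.

{"name": "step_arm", "arguments": {"targets": [0, -0.012, 0, 0, 0, -0.022, 0, 0, 0, -0.028, 0, 0, 0, -0.033, 0, 0, 0, -0.038, 0, 0, 0, -0.043, 0, 0, 0, -0.048, 0, 0, 0, -0.053, 0, 0, 0, -0.058, 0, 0, 0, -0.062, 0, 0, 0, -0.065, 0, 0, 0, -0.065, 0, 0]}}

```text
t: 7.62
tool_pos: [0.5574, -0.1201, 0.0325]
tool_rot: [-2.661, 1.668, -0.008]
contact_force: [-0.1, -0.1, 0.9]
opening: 0.0299
```

```bash
python3 - <<'E'
from blk import *
o,R=st();print(o["t"],o["opening"],o["contact_force"],wb(o["tool_pos"]))
for n in ["scene","side"]:
    p=imaging.get_image(n);print(n);blk(p)
cv2.imwrite("pics/side7.png",cv2.resize(p["color"][170:310,235:415,::-1],None,fx=4,fy=4))
p=imaging.get_image("wrist");save(p,"wrist7")
E
```

```text
7.6167 0.0298859985537387 [-0.0536 -0.1366  0.8563] [-10.7453 -40.7706  32.528 ]
scene
784 ((54.52842712402344, -37.13279342651367), (100.871826171875, 62.2926139831543), 1.483399748802185) 0.06773210952952066
side
525 ((50.18318557739258, -40.118186950683594), (60.804893493652344, 108.24165344238281), 89.9853744506836) 0.07167297994174672
```

View pics/side7.png

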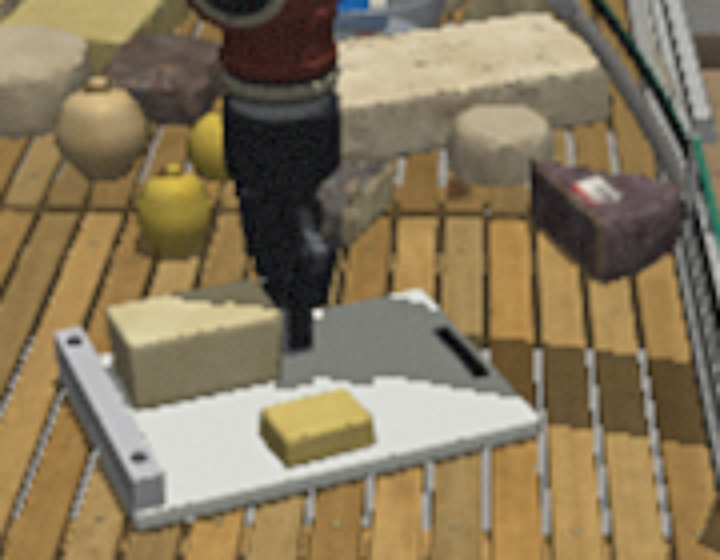

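View pics/wrist7.png

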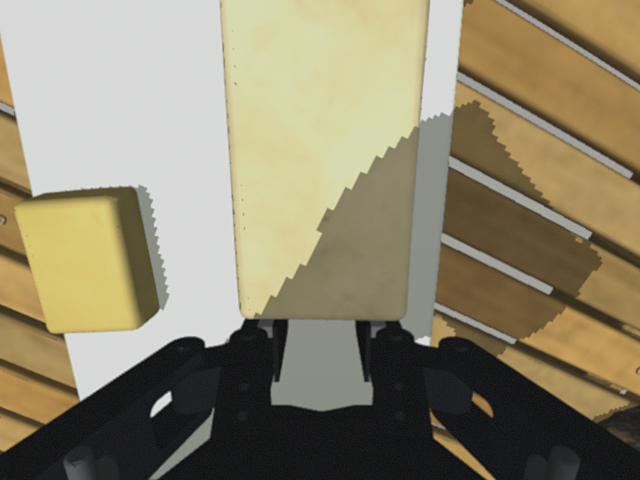

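Both fingers are flush on the trailing end and about 10 mm remains. I'll creep up to the stop.

{"name": "step_arm", "arguments": {"targets": [0, -0.002, 0, 0, 0, -0.004, 0, 0, 0, -0.006, 0, 0, 0, -0.007, 0, 0, 0, -0.008, 0, 0, 0, -0.008, 0, 0]}}

```text
t: 8.27
tool_pos: [0.5642, -0.1166, 0.0323]
tool_rot: [-2.66, 1.668, -0.007]
contact_force: [-1.1, -0.7, 0.0]
opening: 0.0295
```

{"name": "step_arm", "arguments": {"targets": [0, -0.001, 0, 0, 0, -0.002, 0, 0, 0, -0.002, 0, 0]}}

```text
t: 8.52
tool_pos: [0.5661, -0.1157, 0.0323]
tool_rot: [-2.66, 1.668, -0.007]
contact_force: [-1.6, -0.5, -0.2]
opening: 0.0297
```

{"name": "step_arm", "arguments": {"targets": [0, -0.001, 0, 0, 0, -0.0015, 0, 0, 0, -0.0015, 0, 0]}}

```text
t: 8.77
tool_pos: [0.5661, -0.1156, 0.0323]
tool_rot: [2.66, -1.668, 0.003]
contact_force: [-7.4, -2.7, 4.6]
opening: 0.0299
```

{"name": "step_arm", "arguments": {"targets": [0, -0.001, 0, 0, 0, -0.0015, 0, 0, 0, -0.0015, 0, 0]}}

```text
t: 9.02
tool_pos: [0.566, -0.1157, 0.0323]
tool_rot: [2.658, -1.666, -0.001]
contact_force: [-8.3, -3.3, 5.3]
opening: 0.0301
```

```bash
python3 - <<'E'
from blk import *
o,R=st();print(o["t"],o["opening"],o["contact_force"],wb(o["tool_pos"]))
for n in ["scene","side"]:
    p=imaging.get_image(n);print(n);blk(p)
cv2.imwrite("pics/side8.png",cv2.resize(p["color"][200:300,245:345,::-1],None,fx=6,fy=6))
E
```

```text
9.0167 0.03010072579080849 [-8.2724 -3.3391  5.3406] [ -1.1191 -40.5429  32.3457]
scene
774 ((64.64614868164062, -36.99211120605469), (100.7658462524414, 60.861568450927734), 0.5287846922874451) 0.06764215851310376
side
530 ((60.69233322143555, -40.6127815246582), (107.03758239746094, 64.9639892578125), 0.014720733277499676) 0.07160887654350735
```

View pics/side8.png

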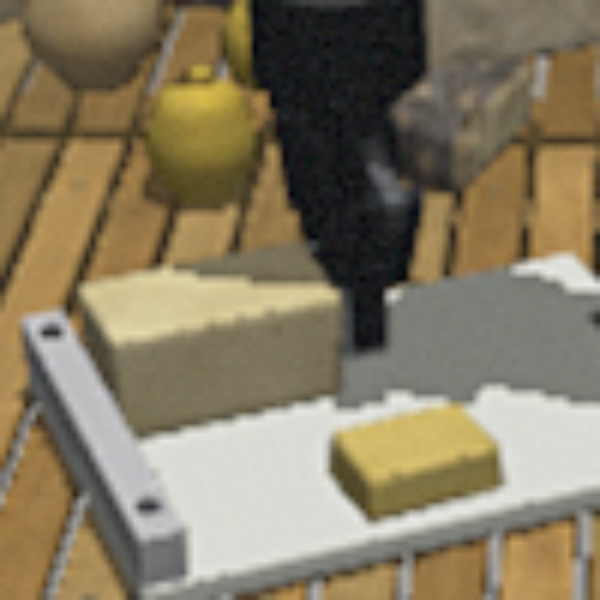

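The force rises to 9 N at TCP x = −1.1 mm, right where contact with the stop was predicted. I'll press slightly to seat the block, then back straight off and rise.

{"name": "step_arm", "arguments": {"targets": [0, -0.002, 0, 0, 0, -0.003, 0, 0, 0, -0.003, 0, 0]}}

```text
t: 9.37
tool_pos: [0.5658, -0.1157, 0.0324]
tool_rot: [2.653, -1.662, -0.01]
contact_force: [-15.9, -6.3, 8.5]
opening: 0.0303
```

{"name": "step_arm", "arguments": {"targets": [0, 0.003, 0, 0, 0, 0.01, 0, 0, 0, 0.025, 0, 0, 0, 0.045, 0, 0, 0, 0.055, 0, 0, 0, 0.055, -0.03, 0, 0, 0.06, -0.065, 0, 0, 0.06, -0.1, 0, 0, 0.06, -0.135, 0, 0, 0.06, -0.17, 0, 0, 0.06, -0.19, 0, 0, 0.06, -0.19, 0]}}

```text
t: 10.37
tool_pos: [0.5171, -0.1419, 0.2303]
tool_rot: [2.655, -1.664, 0.009]
contact_force: [0.5, -0.2, 1.5]
opening: 0.0301
```

```bash
python3 - <<'E'
from blk import *
o,R=st();print(o["t"],o["opening"],o["contact_force"],wb(o["tool_pos"]))
for n in ["scene","side","wrist"]:
    p=imaging.get_image(n);print(n);blk(p)
    if n!="wrist":
        o=dict(scene=(230,190),side=(235,200))[n]
        cv2.imwrite(f"pics/{n}9.png",cv2.resize(p["color"][o[1]:o[1]+115,o[0]:o[0]+155,::-1],None,fx=5,fy=5,interpolation=cv2.INTER_CUBIC))
        a=np.load(n+"0.npy",allow_pickle=True).item()
        for t in ["butter","pear","wedge","truffle","caciotta"]:
            m=imaging.search_frame(t,p); print(t,m[0]["uv"] if m else None)
        d=np.abs(a["color"].astype(int)-p["color"]).sum(-1)
        cv2.imwrite(f"pics/{n}diff.png",np.clip(d,0,255).astype(np.uint8))
    else: save(p,"wrist9")
E
```

```text
10.3667 0.030070074310324667 [ 0.4869 -0.1599  1.4912] [-56.5011 -42.8171 230.3368]
scene
828 ((63.02684020996094, -36.793556213378906), (60.71109390258789, 105.14033508300781), 89.03363037109375) 0.06758900946096824
butter [307.8, 278.5]
pear [321.3, 189.4]
wedge [372.4, 199.0]
truffle [286.4, 417.6]
caciotta [160.4, 350.7]
side
528 ((61.50240707397461, -39.506980895996094), (61.292510986328125, 105.65538787841797), 88.45338439941406) 0.07173420381867353
butter [313.0, 275.2]
pear [280.3, 222.9]
wedge None
truffle [368.6, 363.8]
caciotta [245.2, 352.3]
wrist
10102 ((59.7143440246582, -41.49695587158203), (98.35556030273438, 57.498470306396484), 0.03316517546772957) 0.06989788618149592
```

View pics/scene9.png

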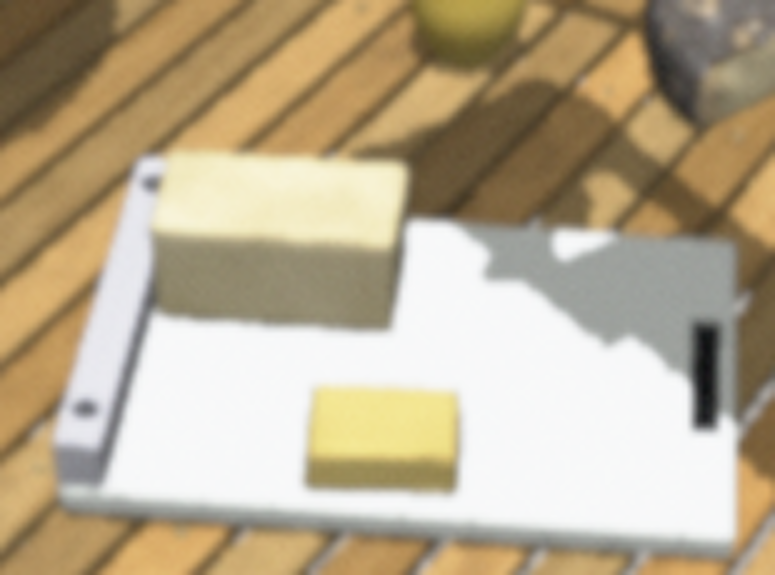

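View pics/wrist9.png

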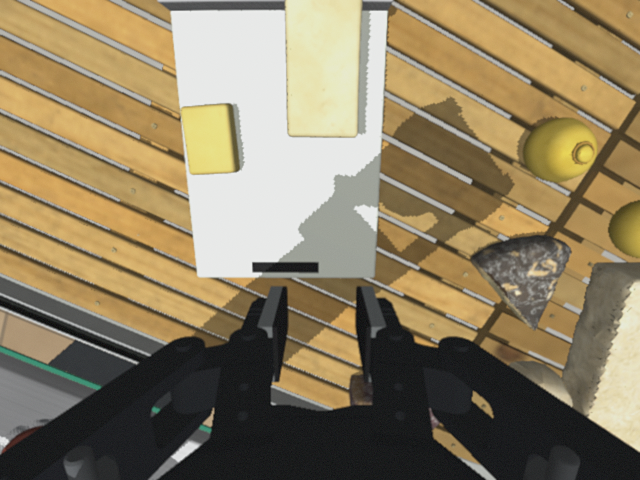

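View pics/scenediff.png

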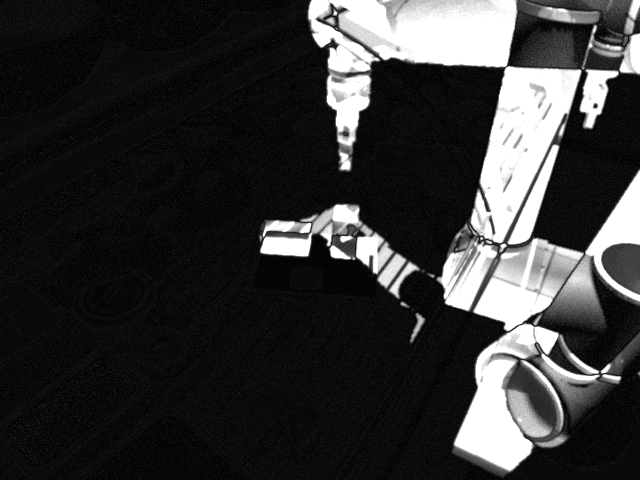

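The scene picture shows the block against the stop bar, with its leading end at about (261,237). The difference image shows only the block, the arm and shadows changed. I'll back up a little for a top view of the joint.

{"name": "step_arm", "arguments": {"targets": [0, 0, -0.03, 0, 0, 0, -0.06, 0, 0, 0, -0.09, 0, 0, 0, -0.12, 0, 0, 0, -0.12, 0]}}

```text
t: 11.43
tool_pos: [0.5175, -0.1409, 0.351]
tool_rot: [2.655, -1.663, 0.008]
contact_force: [0.4, -0.3, 0.8]
opening: 0.0299
```

```bash
python3 - <<'E'
from blk import *
p=imaging.get_image("wrist");blk(p);save(p,"wrist10")
q=p["color"][0:170,180:400,::-1];cv2.imwrite("pics/w10c.png",cv2.resize(q,None,fx=3.5,fy=3.5,interpolation=cv2.INTER_CUBIC))
o,R=st();print(o["t"],o["contact_force"],o["tool_pos"])
X=cloud(p)
# stop inner top edge: depth transitions along columns
for u in (255,265,275,335,345,350):
    print(u,[ (v,round(float(wb(X[v,u])[0])),round(float(X[v,u,2]*1000))) for v in range(5,60,5)])
E
```

```text
5006 ((62.56111145019531, -41.80339050292969), (57.37734603881836, 103.72349548339844), 89.2386245727539) 0.06986938636435669
11.4833 [-0.1917 -0.2075 -0.7814] [ 0.5168 -0.1407  0.3477]
255 [(5, 171, 0), (10, 165, 2), (15, 161, -2), (20, 155, -2), (25, 149, 0), (30, 132, 43), (35, 127, 43), (40, 122, 43), (45, 117, 43), (50, 115, 24), (55, 111, 18)]
265 [(5, 171, 0), (10, 165, 1), (15, 160, -1), (20, 155, -3), (25, 149, 0), (30, 133, 42), (35, 127, 43), (40, 122, 42), (45, 117, 43), (50, 115, 24), (55, 111, 17)]
275 [(5, 171, 1), (10, 166, 0), (15, 160, 0), (20, 155, -1), (25, 149, -2), (30, 132, 42), (35, 127, 44), (40, 122, 44), (45, 116, 44), (50, 115, 24), (55, 111, 17)]
335 [(5, 171, 2), (10, 165, 1), (15, 160, 1), (20, 155, -3), (25, 171, -81), (30, 132, 44), (35, 127, 42), (40, 122, 42), (45, 111, 71), (50, 106, 71), (55, 101, 69)]
345 [(5, 171, 0), (10, 166, 0), (15, 160, 0), (20, 154, 2), (25, 149, 0), (30, 132, 44), (35, 127, 44), (40, 122, 42), (45, 112, 66), (50, 116, 20), (55, 111, 19)]
350 [(5, 171, 1), (10, 166, 0), (15, 160, 0), (20, 155, 0), (25, 149, -1), (30, 132, 43), (35, 127, 42), (40, 121, 46), (45, 117, 42), (50, 115, 26), (55, 111, 20)]
```

View pics/w10c.png

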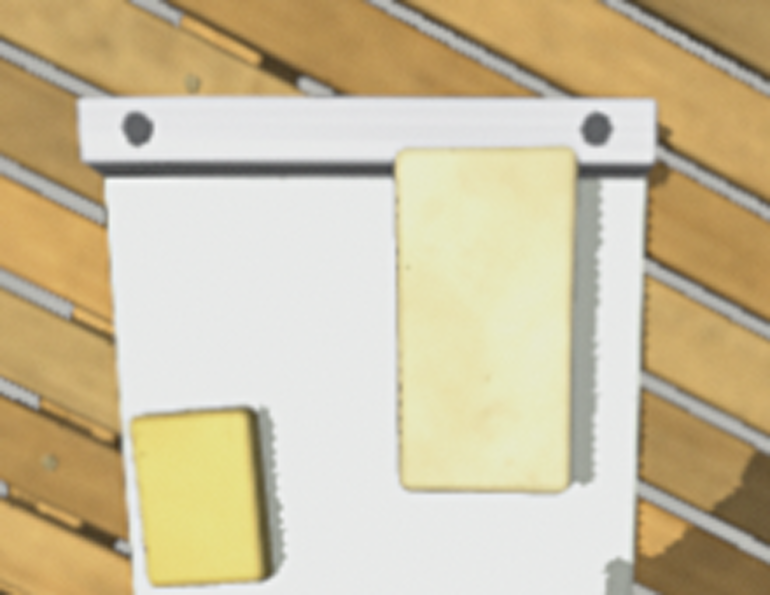

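The top view shows the block flush and square against the bar, with its centre at board x = 62.6 mm (nominal 62.5 mm). The butter hasn't moved, so I'm handing in.

```bash
python3 -c "
from station import ticket
print(ticket.finish_job())"
```

```text
the job is handed in; nothing more can be done
None
```

The cheese block now lies lengthwise on the board with its leading end flush against the metal stop, and I've handed the job in. I tipped it by pushing near its top with the two fingers set 30 mm apart. I then pushed its trailing end along the board until it touched the stop, pressed it home with about 17 N sideways (about 19 N in all), and backed the gripper clear. The job took about 11.5 s.

- **Position:** in the wrist camera's top view, the block's centre is at board x = 62.6 mm; flush contact would be 62.5 mm.
- **Squareness:** it is within about 1° of square to the stop, roughly the accuracy of the measurement.
- **Camera agreement:** the scene and side cameras put the centre at 63.0 and 61.5 mm. Sideways (y), the cameras differ by up to 5 mm, because of calibration offsets.
- **Other items:** a before-and-after comparison of the scene picture showed changes only from the block, the arm and its shadow, so the butter and other cheeses did not move. The wedge was not detected in the final side view, but it was found in the scene view.

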